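# Slide a specimen dish into the microscope's dish holder and clip it

## Task

Get the covered specimen dish ready for viewing: slide it, without lifting it, up the sloping front edge of the stereo microscope's base and on over the low lip of the dish holder until it drops in and lies flat there. It is thin glass, so push gently, feel for the cushioned stop and keep the dish level. Then turn the stage clip in over its lid as far as it goes, and leave the other things on the table where they are.

Things in the scene. Friction and masses are not known exactly. Their poses are not given: they have to be found in the camera images.
- dish: Covered glass Petri dish, round, 94 mm across, 16 mm high, clear with a white paper disc and small brown and green specimens inside; its lower edge is bevelled 2.5 mm. About 0.13 kg (varies by a third). Too wide to pick up. Slides easily, but sticky fingertips can drag its wall up or down: backing off frees it. Origin at the centre of its underside, z up.
- scope: Stereo microscope stand, fixed. Origin at table height under the middle of its round light window; x = loading direction, z up. White flat base, top 12 mm above the table, 220 mm wide (y -110 to 110 mm), flat from x = -90 to 185 mm, with a sloping grey front edge. Foot and column start at x = 115 mm; the head is swung aside beyond the column and overhangs nothing in front of it.
- slope_foot (a point): Middle of the lower edge of the grey slope, at table height, x = -155 mm on the stand. The slope rises evenly to slope_top; no step at either end.
- slope_top (a point): Middle of the upper edge of the slope, 12 mm above the table, x = -90 mm on the stand; the flat top goes on from here.
- window (a point): Middle of the light window, base top, 12 mm up. Over it stands the dark grey dish holder, an open frame 3 mm high; the dish lies in it on the base top itself. Racked along the stand's x, it is left anywhere from 25 mm before to 25 mm past this point (y = 0): not reported, to be seen or felt. A push below 25 N does not shift it. Seat 97 mm across, centred on the holder.
- rack (a point): Middle of the fixed dark rack bar beside the dish holder (stand y = -98 mm, x = 0), 18 mm above the table; does not move with the holder. Holder: entry lip (-x side) 3 mm high, its outer bevel starting about 10 mm outside the seat, along 55 degrees either side of -x; far (+x) side: curved black rubber-faced stop, 10 mm high, 50 degrees either side of +x. The rubber gives 1 mm per 5 N, 3 mm at most.
- clip (a joint): Angle of the stage clip in rad: 0 = pointing along the stand's +x, away from the dish; grows clockwise seen from above, pi/2 = pointing along the stand's -y, across the dish; its stop is at 1.6. It stays where it is left (about 0.7 N at the knob moves it).
- clip_pivot (a point): Axis of the stage clip, 28.5 mm above the table; on the stand at x = 0, y = 86 mm.
- clip_knob (a point): Top of the clip's upright black knob: 12 mm across, 20 mm of it free above the blade, top at 53.5 mm above the table, 60 mm from the pivot. The steel blade, 12 mm wide, is 30.8 to 33.3 mm above the table, so it swings clear above a seated dish (28 mm).
- jar: closed specimen jar, glass, 66 mm across, 85 mm high, origin at the centre of its underside; bystander
- jarlid: loose red jar lid, a disc 70 mm across and 12 mm high, origin under its centre; bystander
- slidebox: blue plastic slide box 100 x 85 x 34 mm, origin under its centre; bystander
- mouse: black computer mouse 105 x 58 x 35 mm, origin under its centre; bystander
- forceps: steel forceps lying flat, 125 mm long along x, 6 mm high, origin under the middle; bystander
- lens: black hand lens lying flat, ring 73 mm across, 9 mm high, handle 85 mm long towards its -x, origin under the ring's centre; bystander
There are look-alikes about, which are no part of the job. There is more than one size of the dish; the job needs the middle-sized.

How it is judged:
On the way, in this order (a step that is already met when the one before it is completed fails the run):
1. the dish has dropped over the lip and lies flat in the dish holder (x of dish in the frame of scope between -0.0285 and 0.032 m and y of dish in the frame of scope between -0.006 and 0.006 m and height (world z) of dish between 0.0105 and 0.0132 m and angle between dish's own z axis and vertical below 0.015 rad), for 0.2 s.
2. the stage clip is turned in over the lid of the seated dish (all of step 1 and value of joint clip above 1.4 rad), for 0.2 s.
At the end, for the whole second after the job is handed in: The dish lies flat (within 0.015 rad) on the base top inside the dish holder (underside 10.5 to 13.2 mm above the table, within 6 mm of the stand's centre line, -28.5 to +32 mm of its origin along x) and is at rest, and the clip is turned in to more than 1.4 rad (all of step 2 and linear speed of dish below 0.01 m/s and angular speed of dish below 0.1 rad/s); the robot touches nothing.
It fails at once if the glass dish is pushed or squeezed with more than 12 N (contact force between the fingers and dish above 12 N or contact force between dish and scope above 12 N).
It fails at once if the dish is lifted (origin more than 28 mm above the table) (height (world z) of dish above 0.028 m).
It fails at once if the dish is tipped by more than 20 degrees (angle between dish's own z axis and vertical above 0.35 rad).
It fails at once if a bystander is moved by more than 20 mm (distance of any of jar, jarlid, slidebox, mouse, forceps, lens from where it was at the start of the episode above 0.02 m).
It also fails if it takes over 59 s, if anything falls off the work surface, if the arm or the gripper's body presses on something with over 40 N, if the wrist force passes 120 N, or if a joint passes its speed limit or range.

## Robot

A 7-joint arm with a two-finger parallel gripper is mounted at the origin on the work surface. World frame = base frame: x ahead of the robot, y to its left, z up, the work surface at z = 0. Lengths are in m, angles in rad, forces in N, time in s.
With the tool pointing down it reaches from about 0.425 to 0.95 m from the base axis. Payload 16.7 kg.
Tool frame: the origin (TCP) lies on the centre line of the jaws, within the pads' length; the fingertips stand 22 mm ahead of it and the grasp point (between the pads) lies 3 mm ahead of it (env.nose_length is the distance from the TCP to the fingertips, in m); z points along the fingers, y is the line along which they close (so a half turn about z gives the same grasp; the last joint's range is limited). The gripper opens to 94 mm and grips with 3 to 60 N. Pads are 16 mm wide; open, the fingers measure 119 mm over their backs; the gripper's body (75 mm by 177 mm) begins 78 mm behind the grasp point.
Start: joints at [-1.315, 0.426, 0.074, 1.606, -0.034, 1.111, -0.067], TCP at [0.266, 0.62, 0.207] pointing down, gripper open.
Joint ranges: [-2.85, 2.85], [-0.5, 2.14], [-1.23, 1.37], [0.21, 2.46], [-1.02, 4.16], [0.16, 2.05], [-2.73, 2.73]. Speed limits (rad/s): [1.89, 1.89, 2.39, 2.39, 3.01, 3.01, 3.01].

## Interface

Orientations are given as a unit quaternion [w, x, y, z].
In Python, from rig import readout, optics, close_job, env gives the robot as it stands. The module is installed in compiled form; this text tells all that it offers.
- The arm moves only by the tool step_arm, never from a script. Its argument "commands" is a list of rows, each an object with "delta_rot": the turn, a rotation vector about the tool's x, y, z normalised to -1 to 1, where 1 is pi rad, a list of three; "offset": the shift along the tool's x, y, z normalised to -1 to 1, where 1 is 150 mm, a list of three; "claw": the opening, from -1 (shut) to 1 (fully open). In form: [{"delta_rot": [ax, ay, az], "offset": [x, y, z], "claw": claw}, ...]. A call has exactly 5 rows; each row is the pose to reach, as a shift and turn from the pose commanded when the call began, along the tool's axes at that moment, turning the shorter way round; what a row does not reach only later rows make up. A row lasts 1/8 s, in which the tool goes at most 62.5 mm and 10.7 degrees, less where a joint would pass 70% of its speed; a pose out of reach is approached as far as the arm can. A call with a number of a shift or a turn outside -1 to 1 is refused whole. A call with a gripper value outside its range is refused whole. The fingers move at their own pace and stop on an object; the grip force is fixed at half the most. Time passes only in rows, so rows that repeat a pose let the fingers close, or fill a call up. It gives the time, the measured TCP pose, the force, the opening and the grip force at its end, in the units of the state.
- readout.state(): the state, without advancing time (a new reading comes with each control period).
- optics.read_camera(name): name is "scene" or "top" or "wrist"; returns a dict with "frame" (420x560x3 uint8, red, green, blue), "intrinsics" (3x3 intrinsics, pixels), "distortion" ([k1, k2, p1, p2, k3] as OpenCV has them; the pictures are not rectified), "origin" and "attitude" of the camera in the world; the wrist camera has in their place "mount" (4x4, takes a point from camera to tool coordinates, whose origin is the TCP and whose axes are the flange's). Camera axes: x right, y down, z forward; pixel columns grow to the right and rows downward; lengths in m; the calibration is good to about 2 mm. A picture is of the moment at which its call begins: read the wrist's pose just before it. There is no depth.
- close_job(): hands the job in; it is judged then, once.
The state is a dict: "time_s": time; "qpos": joint angles; "qvel": joint speeds; "joint_torque": joint torques, N m; "tcp_pos": TCP position; "eef_rot": TCP orientation; "contact_force": force on the tool from outside, world axes, zero at the start; "wrist_torque": the same for the moment, N m; "finger_gap": opening from 0.0 (shut) to 1.0 (fully open); "gripper_force": force on a finger pad.
Only numpy, scipy, OpenCV 4.12 (cv2) and the standard library are available. Lean on these libraries where they do the work, as an engineer would, in place of code of your own. Each camera call takes 0.05 s, during which the arm holds its last target. There are 200 camera calls.

## Working session

There is one attempt and no reset: what is moved stays moved. The work goes in short steps, Python scripts to look and compute and a tool call to move; the robot and the scene stay as the last step left them, time stands still between calls to the robot, and variables do not carry over. Pictures are saved under pics/ and viewed, at most 10 in all, crops included, and the job is handed in when it is done.

Besides the shell and the picture viewer there is one more tool, called after "Emit:" as name(argument=value, ...), one argument or row to a line, values as JSON. step_arm: Moves the arm, as the interface text tells. Its arguments: {"type":"object","properties":{"commands":{"type":"array"}},"required":["commands"]}

```bash
mkdir -p pics; cat > h.py <<'E'
import numpy as np, cv2
from rig import readout, optics, env
def grab(n):
    s=readout.state(); c=optics.read_camera(n); c['s']=s; return c
def R(q): 
    from scipy.spatial.transform import Rotation as r
    return r.from_quat([q[1],q[2],q[3],q[0]]).as_matrix()
def pose(c):
    if 'mount' in c:
        m=np.array(c['mount']);Rt=R(c['s']['eef_rot']);return Rt@m[:3,:3],Rt@m[:3,3]+np.array(c['s']['tcp_pos'])
    a=np.array(c['attitude']); a=a if a.shape==(3,3) else R(a)
    return a,np.array(c['origin'])
def ray(c,px,z):
    A,o=pose(c)
    p=cv2.undistortPoints(np.array(px,float).reshape(-1,1,2),np.array(c['intrinsics']),np.array(c['distortion'])).reshape(-1,2)
    d=np.c_[p,np.ones(len(p))]@A.T
    return o+d*((z-o[2])/d[:,2])[:,None]
def proj(c,P):
    A,o=pose(c);
    return cv2.projectPoints((np.atleast_2d(P)-o)@A,np.zeros(3),np.zeros(3),np.array(c['intrinsics']),np.array(c['distortion']))[0].reshape(-1,2)
def save(c,n): cv2.imwrite('pics/'+n,c['frame'][:,:,::-1] if isinstance(c,dict) else c[:,:,::-1])
E
python3 - <<'E'
from h import *
import pickle
for n in ['scene','top','wrist']:
    c=grab(n); save(c,n+'0.png'); pickle.dump(c,open(n+'0.pkl','wb'))
    print(n,pose(c))
print(readout.state(), env.nose_length)
E
```

```text
scene (array([[ 0.32413896,  0.77673284, -0.54001855],
       [ 0.94598375, -0.26192128,  0.19108109],
       [ 0.00697661, -0.5727856 , -0.81967554]]), array([ 1.19502989, -0.25807281,  1.03030586]))
top (array([[-0.0078487 , -0.98973873,  0.14267319],
       [-0.9999142 ,  0.00926438,  0.00926096],
       [-0.01048771, -0.14258827, -0.98972653]]), array([ 0.41193715, -0.04357308,  1.18061683]))
wrist (array([[ 0.39367465,  0.88079523,  0.26309699],
       [ 0.91924657, -0.37644139, -0.11522857],
       [-0.00245217,  0.28721358, -0.95786343]]), array([0.18748689, 0.65424422, 0.38401774]))
{'time_s': 0.15, 'qpos': array([-1.3155162 ,  0.42656736,  0.07387421,  1.60644302, -0.03409557,
        1.11082185, -0.06706014]), 'qvel': array([-1.29890127e-03, -6.20665304e-04,  6.56518202e-04, -2.44870740e-03,
       -9.74692727e-04,  2.20019191e-05,  2.60984868e-04]), 'joint_torque': array([ 3.47847694e-03, -9.36273909e+01,  3.66939314e+00, -4.54428828e+01,
       -4.86671843e-02,  1.78739335e-02,  1.06245056e-04]), 'tcp_pos': array([0.26572628, 0.6201268 , 0.20615851]), 'eef_rot': array([-6.28962266e-05,  2.01014122e-01,  9.79588221e-01, -4.85955515e-04]), 'contact_force': array([0.3605248 , 0.06597393, 0.03981613]), 'wrist_torque': array([ 0.00743555,  0.02965848, -0.03861161]), 'gripper_force': 0.0, 'finger_gap': 0.996824892062355} 0.022
```

View pics/top0.png

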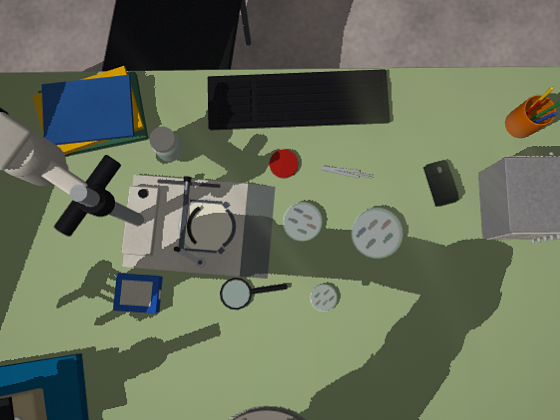

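View pics/scene0.png

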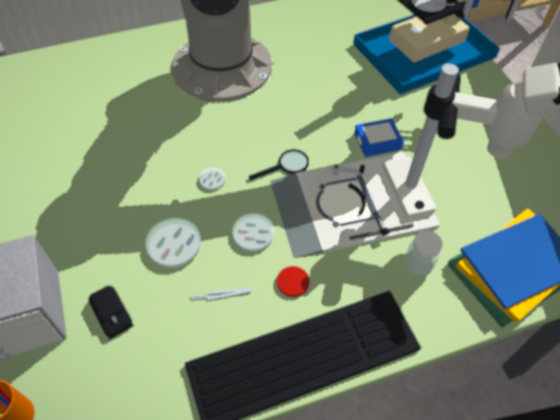

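Candidates for the dish in the top view are (303,221), (377,233) which is larger, and (323,297) which is smaller. The middle one, (303,221), matches the description. Next I'll check its size and take a close crop with the stand, which loads towards the image's left.

```bash
python3 - <<'E'
from h import *
import pickle
c=pickle.load(open('top0.pkl','rb')); f=c['frame']
crop=f[160:320,105:345]; save(cv2.resize(crop,None,fx=3.3,fy=3.3,interpolation=cv2.INTER_CUBIC),'crop1.png')
hsv=cv2.cvtColor(f,cv2.COLOR_RGB2HSV)
for nm,p,z in [('mid',(303,221),.014),('big',(377,233),.014),('small',(323,297),.014)]:
    print(nm,ray(c,[p],z)[0].round(3), [hsv[p[1],p[0]+k].tolist() for k in (-30,-22,-16,0,16,22,30)])
m=(((hsv[...,1]<50)&(hsv[...,2]>60))*255).astype(np.uint8)
m=cv2.morphologyEx(m,cv2.MORPH_OPEN,np.ones((3,3)))
for k in cv2.findContours(m,cv2.RETR_EXTERNAL,cv2.CHAIN_APPROX_NONE)[0]:
    a=cv2.contourArea(k)
    if a>300:
        (x,y),r=cv2.minEnclosingCircle(k); P=ray(c,[(x,y),(x+r,y)],.014)
        print(a,round(x),round(y),round(r,1),P[0].round(4),'r',np.linalg.norm(P[1]-P[0]).round(4),cv2.boxPoints(cv2.minAreaRect(k)).round(0).tolist())
E
```

```text
mid [ 0.563 -0.088  0.014] [[40, 67, 87], [41, 68, 161], [79, 13, 153], [77, 12, 152], [77, 12, 151], [42, 68, 82], [42, 69, 162]]
big [ 0.534 -0.261  0.014] [[42, 70, 84], [79, 13, 154], [99, 35, 103], [75, 10, 151], [75, 10, 152], [67, 16, 142], [41, 66, 97]]
small [ 0.387 -0.132  0.014] [[41, 66, 162], [40, 69, 162], [40, 68, 161], [57, 15, 155], [41, 70, 80], [41, 67, 160], [40, 68, 161]]
408.5 262 418 32.5 [0.1207 0.0083 0.014 ] r 0.0724 [[230.0, 410.0], [295.0, 410.0], [295.0, 419.0], [230.0, 419.0]]
565.5 323 297 13.9 [ 0.3862 -0.1319  0.014 ] r 0.032 [[310.0, 284.0], [336.0, 284.0], [336.0, 311.0], [310.0, 311.0]]
687.5 136 293 19.0 [0.3993 0.3009 0.014 ] r 0.0441 [[120.0, 304.0], [121.0, 280.0], [152.0, 282.0], [150.0, 306.0]]
592.5 235 293 14.3 [0.3971 0.0696 0.014 ] r 0.0331 [[222.0, 279.0], [249.0, 279.0], [249.0, 307.0], [222.0, 307.0]]
2030.5 377 233 26.1 [ 0.5337 -0.2603  0.014 ] r 0.061 [[351.0, 207.0], [402.0, 207.0], [402.0, 258.0], [351.0, 258.0]]
1191.0 302 221 20.1 [ 0.5633 -0.0857  0.014 ] r 0.0472 [[283.0, 202.0], [321.0, 202.0], [321.0, 241.0], [283.0, 241.0]]
12076.5 196 223 85.7 [0.5611 0.1629 0.014 ] r 0.2017 [[107.0, 265.0], [114.0, 172.0], [275.0, 185.0], [267.0, 279.0]]
6381.5 522 198 55.9 [ 0.6146 -0.6045  0.014 ] r 0.1321 [[478.0, 152.0], [559.0, 152.0], [559.0, 243.0], [478.0, 243.0]]
832.0 166 143 18.6 [0.7558 0.2391 0.014 ] r 0.045 [[143.0, 141.0], [163.0, 121.0], [189.0, 147.0], [169.0, 167.0]]
3938.5 48 158 66.5 [0.7234 0.5225 0.014 ] r 0.1614 [[-26.0, 154.0], [1.0, 110.0], [112.0, 179.0], [85.0, 222.0]]
21279.5 395 34 167.6 [ 1.0278 -0.3233  0.014 ] r 0.4156 [[231.0, 0.0], [559.0, 0.0], [559.0, 69.0], [231.0, 69.0]]
7700.0 58 36 67.8 [1.0359 0.5188 0.014 ] r 0.1709 [[-0.0, 0.0], [115.0, 0.0], [115.0, 72.0], [0.0, 72.0]]
```

View pics/crop1.png

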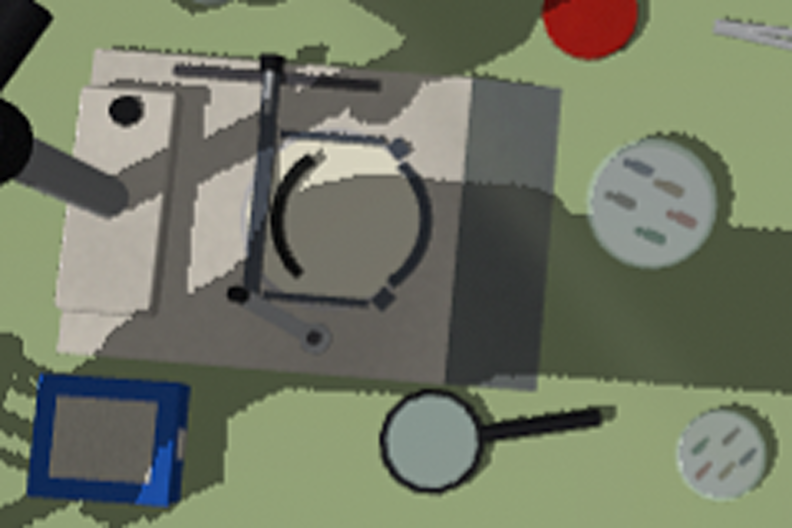

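The crop shows the stand with its slope at crop x≈450-560, and the holder's entry lip at (415,225) with its black stop at (290,215). The clip pivot is at (313,338) and the knob at (238,294), so the clip is partly turned. The dish at crop (652,203), radius 47.2 mm, is the right size. Now I'll fit the stand frame.

```bash
python3 - <<'E'
from h import *
import pickle
c=pickle.load(open('top0.pkl','rb')); s=pickle.load(open('scene0.pkl','rb'))
def T(p): return np.array(p,float)/3.3+[105,160]-.35
px=[(561,88),(537,390),(473,77),(445,384),(95,50),(57,353)]
mod=np.array([[-.155,-.11],[-.155,.11],[-.09,-.11],[-.09,.11],[.185,-.11],[.185,.11]])
W=np.array([ray(c,[T(p)],z)[0][:2] for p,z in zip(px,[0,0,.012,.012,.012,.012])])
mc,wc=mod.mean(0),W.mean(0); U,S,Vt=np.linalg.svd((mod-mc).T@(W-wc)); Rm=(U@Vt).T; t=wc-Rm@mc
print('R',Rm,'yaw',np.degrees(np.arctan2(Rm[1,0],Rm[0,0])),'t',t); print('res mm',((mod@Rm.T+t-W)*1e3).round(1).tolist())
np.savez('stand.npz',R=Rm,t=t)
inv=lambda P:(P[:,:2]-t)@Rm
for n,p,z in [('dish',(652,203),.012),('lip outer top',(400,148),.015),('lip blk2',(383,298),.015),('lip mid inner',(417,222),.015),('lip mid outer',(431,222),.013),('stop mid inner',(286,215),.022),('stop mid outer',(272,215),.022),('stop end',(321,155),.022),('stop end2',(298,274),.022),('pivot',(313,338),.034),('knob',(238,294),.0535),('rack ends',(175,70),.018),('rack e2',(380,86),.018)]:
    print(n,(inv(ray(c,[T(p)],z))[0]*1e3).round(1))
L=lambda x,y,z: np.r_[Rm@[x,y]+t,z]
g=s['frame'].copy()
for P in [L(-.155,-.11,0),L(-.155,.11,0),L(-.09,-.11,.012),L(-.09,.11,.012),L(.185,.11,.012),L(.185,-.11,.012),L(0,0,.012),L(0,.086,.033),[.5633,-.0857,.014],L(0,-.098,.018)]:
    q=proj(s,P)[0]; print(q.round(1)); cv2.circle(g,tuple(int(v) for v in q.round()),1,(255,0,255),-1)
save(cv2.resize(g[100:280,190:460],None,fx=2.9,fy=2.9,interpolation=cv2.INTER_CUBIC),'scn1.png')
E
```

```text
R [[ 0.08554036 -0.99633471]
 [ 0.99633471  0.08554036]] yaw 85.09290185522694 t [0.55400566 0.141133  ]
res mm [[0.5, -0.7], [-0.9, -0.3], [-0.3, 0.9], [0.2, 0.2], [0.5, 0.4], [-0.1, -0.4]]
dish [-226.   -28.8]
lip outer top [-43.5 -54.2]
lip blk2 [-41.5  53.6]
lip mid inner [-60.5  -2.1]
lip mid outer [-70.2  -3. ]
stop mid inner [31.7  0.8]
stop mid outer [41.6  1.6]
stop end [ 11.2 -43.8]
stop end2 [18.9 41.8]
pivot [ 1.8 86.1]
knob [52.7 60.9]
rack ends [123.2 -98.1]
rack e2 [-25.4 -97.5]
[292.5 258.6]
[268.6 180.8]
[321.7 249.6]
[295.  172.6]
[402.6 152.1]
[438.9 224.4]
[345.3 201.6]
[334.8 167.7]
[252.5 230.9]
[359.6 235.2]
```

View pics/scn1.png

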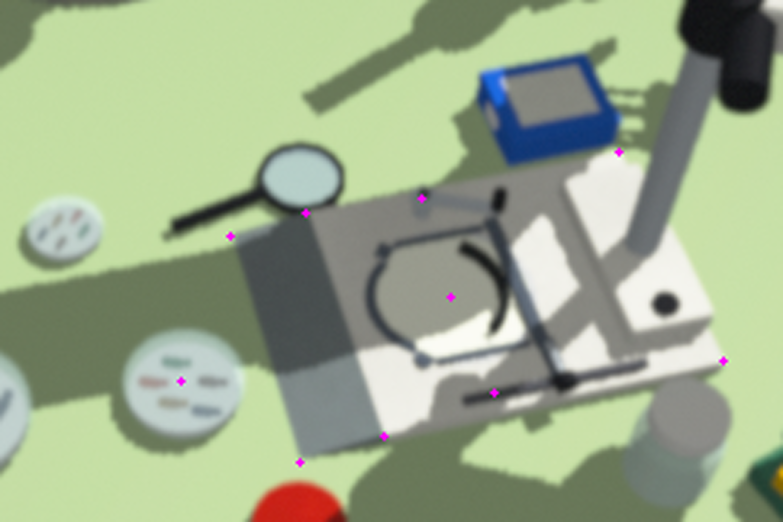

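```bash
cat >> h.py <<'E'
_d=np.load('stand.npz'); Rs,ts=_d['R'],_d['t']
def here():
    s=readout.state(); p=np.array(s['tcp_pos']); q=(p[:2]-ts)@Rs
    A=R(s['eef_rot']); print('t',s['time_s'],'stand mm',(q*1e3).round(1),'tipz',((p[2]-.022)*1e3).round(1),'yawerr',np.degrees(np.arctan2(A[1,0],A[0,0])).round(2)-85.09,'tilt z',A[:,2].round(4),'F',np.round((np.r_[Rs.T@s['contact_force'][:2],s['contact_force'][2]]),2),'gap',s['finger_gap'])
    return s,A,p
def to(x,y,z):
    s,A,p=here(); w=np.r_[Rs@[x/1e3,y/1e3]+ts,z/1e3+.022]
    print('->',w.round(3),'offset',(A.T@(w-p)/.15).round(4))
E
python3 - <<'E'
from h import *
import pickle
c=pickle.load(open('top0.pkl','rb')); s=pickle.load(open('scene0.pkl','rb'))
def line(c,p):
    a=ray(c,[p],0)[0]; o=pose(c)[1]; return o,(a-o)/np.linalg.norm(a-o)
for a,b in [((15,145),(515,110)),((90,200),(440,105)),((70,165),(455,85))]:
    o1,d1=line(c,a);o2,d2=line(s,b); k=np.linalg.lstsq(np.c_[d1,-d2],o2-o1,rcond=None)[0]; print(o1+k[0]*d1,o2+k[1]*d2)
s,A,p=here()
for w in [(.32,.40,.25),(.48,.0,.25),(.558,-.15,.15)]:
    print((A.T@(np.array(w)-p)/.15).round(3)); p=np.array(w)
E
```

```text
[0.66173743 0.4289921  0.33249789] [0.65284224 0.40358354 0.31572051]
[0.57063295 0.31025767 0.28395211] [0.56807398 0.3029267  0.28060636]
[0.61261256 0.30845585 0.37974971] [0.60547191 0.28726211 0.36864454]
t 0.15 stand mm [452.6 328.2] tipz 184.2 yawerr 71.72 tilt z [-3.e-04 -9.e-04 -1.e+00] F [ 0.1  -0.35  0.04] gap 0.996824892062355
[-0.911 -1.207 -0.291]
[-2.031e+00 -2.031e+00  2.000e-03]
[-0.872 -0.714  0.667]
```

Emit:
step_arm(
  commands=[
    {"delta_rot":[0,0,0],"offset":[-0.25,-0.35,-0.2],"claw":0.28},
    {"delta_rot":[0,0,0.05],"offset":[-0.5,-0.7,-0.3],"claw":0.28},
    {"delta_rot":[0,0,0.1],"offset":[-0.75,-1,-0.3],"claw":0.28},
    {"delta_rot":[0,0,0.15],"offset":[-0.75,-1,-0.3],"claw":0.28},
    {"delta_rot":[0,0,0.2],"offset":[-0.75,-1,-0.3],"claw":0.28},
  ],
)

```text
time_s: 0.78
tcp_pos: [0.3107, 0.4371, 0.2521]
eef_rot: [-0.0, 0.497, 0.868, 0.0]
contact_force: [0.0, 0.8, -0.5]
finger_gap: 0.641
gripper_force: 0.0
```

```bash
python3 - <<'E'
from h import *
s,A,p=here(); print(p,s['qpos'])
for w in [(.38,.26,.25),(.45,.05,.25),(.558,-.15,.15)]: print((A.T@(np.array(w)-p)/.15).round(3))
E
```

```text
t 0.775 stand mm [274.1 267.7] tipz 230.1 yawerr 35.31999999999999 tilt z [ 1.e-04  6.e-04 -1.e+00] F [ 0.77  0.02 -0.47] gap 0.6406587577134832
[0.31068234 0.43710205 0.25209049] [-1.2516191   0.15604     0.2016374   1.87238712 -0.03493946  1.11594413
 -0.50628358]
[-1.252 -0.199  0.013]
[-2.696 -0.505  0.012]
[-4.21  -0.559  0.678]
```

Emit:
step_arm(
  commands=[
    {"delta_rot":[0,0,0.05],"offset":[-0.35,-0.04,0],"claw":0.28},
    {"delta_rot":[0,0,0.1],"offset":[-0.7,-0.08,0],"claw":0.28},
    {"delta_rot":[0,0,0.15],"offset":[-1,-0.1,0],"claw":0.28},
    {"delta_rot":[0,0,0.196],"offset":[-1,-0.1,0],"claw":0.28},
    {"delta_rot":[0,0,0.196],"offset":[-1,-0.1,0],"claw":0.28},
  ],
)

```text
time_s: 1.4
tcp_pos: [0.3741, 0.3015, 0.2517]
eef_rot: [-0.0, 0.734, 0.679, 0.0]
contact_force: [0.3, 1.0, -0.3]
finger_gap: 0.641
gripper_force: 0.0
```

```bash
python3 - <<'E'
from h import *
s,A,p=here(); print(p,s['qpos'])
to(-290,-29,100)
E
```

```text
t 1.4 stand mm [144.4 193. ] tipz 229.7 yawerr 0.4399999999999977 tilt z [-1.e-04  2.e-04 -1.e+00] F [ 0.98 -0.18 -0.29] gap 0.641029551320564
[0.37409738 0.30149378 0.25170334] [-1.13732814  0.05209355  0.34092619  1.98936304 -0.01970468  1.10316446
 -0.86590373]
t 1.4 stand mm [144.4 193. ] tipz 229.7 yawerr 0.4399999999999977 tilt z [-1.e-04  2.e-04 -1.e+00] F [ 0.98 -0.18 -0.29] gap 0.641029551320564
-> [ 0.558 -0.15   0.122] offset [-2.9073  1.4576  0.8641]
```

Emit:
step_arm(
  commands=[
    {"delta_rot":[0,0,0],"offset":[-0.35,0,0],"claw":0.28},
    {"delta_rot":[0,0,0],"offset":[-0.7,0.1,0],"claw":0.28},
    {"delta_rot":[0,0,0],"offset":[-1,0.3,0],"claw":0.28},
    {"delta_rot":[0,0,0.002],"offset":[-1,0.4,0],"claw":0.28},
    {"delta_rot":[0,0,0.002],"offset":[-1,0.46,0],"claw":0.28},
  ],
)

```text
time_s: 2.02
tcp_pos: [0.4317, 0.1477, 0.2516]
eef_rot: [0.0, 0.735, 0.678, -0.0]
contact_force: [0.2, 1.2, -0.5]
finger_gap: 0.639
gripper_force: 0.0
```

Emit:
step_arm(
  commands=[
    {"delta_rot":[0,0,0],"offset":[-0.35,0.2,0],"claw":0.28},
    {"delta_rot":[0,0,0],"offset":[-0.7,0.4,0],"claw":0.28},
    {"delta_rot":[0,0,0],"offset":[-1,0.6,0],"claw":0.28},
    {"delta_rot":[0,0,0],"offset":[-1,0.9,0.2],"claw":0.28},
    {"delta_rot":[0,0,0],"offset":[-1,1,0.4],"claw":0.28},
  ],
)

```text
time_s: 2.65
tcp_pos: [0.5704, -0.0141, 0.19]
eef_rot: [0.0, 0.735, 0.678, -0.0]
contact_force: [-1.6, -0.0, -0.5]
finger_gap: 0.635
gripper_force: 0.0
```

```bash
python3 - <<'E'
from h import *
to(-295,-29,80)
E
```

```text
t 2.65 stand mm [-153.3  -29.6] tipz 168.0 yawerr 0.28000000000000114 tilt z [ 0.     -0.0012 -1.    ] F [-0.13  1.55 -0.46] gap 0.6347032009361072
-> [ 0.558 -0.155  0.102] offset [-0.944  -0.0085  0.5879]
```

Emit:
step_arm(
  commands=[
    {"delta_rot":[0,0,0],"offset":[-0.35,0,0.1],"claw":0.28},
    {"delta_rot":[0,0,0],"offset":[-0.7,0,0.3],"claw":0.28},
    {"delta_rot":[0,0,0],"offset":[-0.944,0,0.5],"claw":0.28},
    {"delta_rot":[0,0,0],"offset":[-0.944,0,0.588],"claw":0.28},
    {"delta_rot":[0,0,0],"offset":[-0.944,0,0.588],"claw":0.28},
  ],
)

```text
time_s: 3.28
tcp_pos: [0.556, -0.1547, 0.1022]
eef_rot: [-0.001, 0.735, 0.678, -0.001]
contact_force: [0.2, 0.2, 0.1]
finger_gap: 0.642
gripper_force: 0.0
```

```bash
python3 - <<'E'
from h import *
to(-295,-29,7)
c=grab('wrist'); save(c,'w1.png'); print(proj(c,[[.5633,-.0857,.014]]))
E
```

```text
t 3.275 stand mm [-294.6  -27.3] tipz 80.2 yawerr 0.21999999999999886 tilt z [-2.4e-03  4.0e-04 -1.0e+00] F [ 0.22 -0.14  0.05] gap 0.6419410063020385
-> [ 0.558 -0.155  0.029] offset [-0.0027  0.0123  0.4883]
[[280.91368148 143.03226342]]
```

View pics/w1.png

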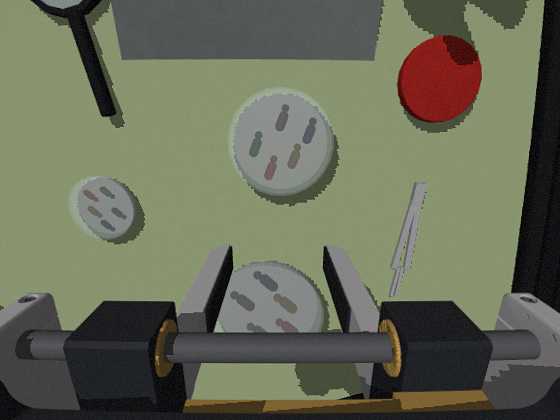

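The wrist view shows the dish at (281,142), as predicted. The bigger dish is behind the fingers at (270,300). Descending behind the dish now.

Emit:
step_arm(
  commands=[
    {"delta_rot":[0,0,0.001],"offset":[0,0.01,0.2],"claw":0.28},
    {"delta_rot":[0,0,0.001],"offset":[0,0.01,0.35],"claw":0.28},
    {"delta_rot":[0,0,0.001],"offset":[0,0.01,0.44],"claw":0.28},
    {"delta_rot":[0,0,0.001],"offset":[0,0.01,0.486],"claw":0.28},
    {"delta_rot":[0,0,0.001],"offset":[0,0.01,0.486],"claw":0.28},
  ],
)

```text
time_s: 3.95
tcp_pos: [0.5578, -0.1563, 0.0309]
eef_rot: [0.0, 0.737, 0.676, 0.0]
contact_force: [-0.1, 1.0, -0.7]
finger_gap: 0.642
gripper_force: 0.0
```

```bash
python3 - <<'E'
from h import *
to(-275,-29,7)
E
```

```text
t 3.95 stand mm [-296.   -29.2] tipz 8.9 yawerr -0.0799999999999983 tilt z [ 2.e-04  1.e-04 -1.e+00] F [ 1.01  0.23 -0.68] gap 0.6416719394004694
-> [ 0.559 -0.135  0.029] offset [ 0.1399 -0.0018  0.0124]
```

Emit:
step_arm(
  commands=[
    {"delta_rot":[0,0,0],"offset":[0.13,0,0.006],"claw":0.28},
    {"delta_rot":[0,0,0],"offset":[0.17,0,0.01],"claw":0.28},
    {"delta_rot":[0,0,0],"offset":[0.2,-0.006,0.01],"claw":0.28},
    {"delta_rot":[0,0,0],"offset":[0.23,-0.018,0.01],"claw":0.28},
    {"delta_rot":[0,0,0],"offset":[0.26,-0.03,0.01],"claw":0.28},
  ],
)

```text
time_s: 4.58
tcp_pos: [0.5563, -0.1172, 0.0291]
eef_rot: [0.0, 0.737, 0.675, -0.0]
contact_force: [-0.5, 0.6, -0.5]
finger_gap: 0.637
gripper_force: 0.0
```

```bash
cat >> h.py <<'E'
def dish(name='wrist',z=.014,lo=None):
    "paper/glass disc: low saturation blob of radius ~45-50mm nearest tool"
    c=grab(name); f=c['frame']; hsv=cv2.cvtColor(f,cv2.COLOR_RGB2HSV)
    return c,hsv
E
python3 - <<'E'
from h import *
here()
c=grab('top'); f=c['frame']; hsv=cv2.cvtColor(f,cv2.COLOR_RGB2HSV)
save(f[170:290,200:400],'x.png')
c=grab('wrist'); save(c,'w2.png')
E
```

```text
t 4.575 stand mm [-257.2  -24.4] tipz 7.1 yawerr -0.12000000000000455 tilt z [ 0.e+00 -1.e-04 -1.e+00] F [ 0.57  0.54 -0.47] gap 0.6370987204603685
```

View pics/w2.png

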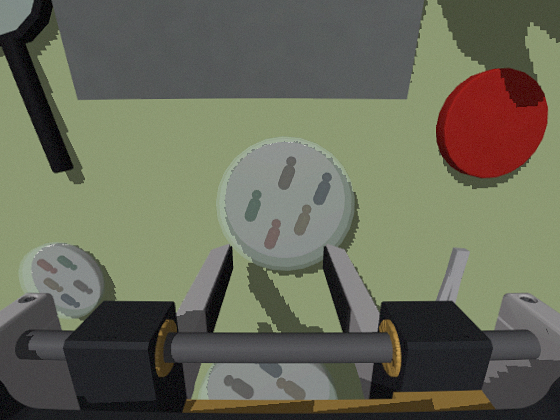

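The dish, centred at about (287,203), touches both fingertips at about (224,250) and (330,250). I'll continue diagonally.

Emit:
step_arm(
  commands=[
    {"delta_rot":[0,0,0],"offset":[0.035,-0.014,0],"claw":0.28},
    {"delta_rot":[0,0,0],"offset":[0.07,-0.028,0],"claw":0.28},
    {"delta_rot":[0,0,0],"offset":[0.11,-0.045,0],"claw":0.28},
    {"delta_rot":[0,0,0],"offset":[0.15,-0.062,0],"claw":0.28},
    {"delta_rot":[0,0,0],"offset":[0.19,-0.08,0],"claw":0.28},
  ],
)

```text
time_s: 5.3
tcp_pos: [0.5469, -0.0874, 0.0291]
eef_rot: [-0.0, 0.737, 0.676, -0.0]
contact_force: [-0.2, -0.1, -0.9]
finger_gap: 0.64
gripper_force: 0.0
```

Emit:
step_arm(
  commands=[
    {"delta_rot":[0,0,0],"offset":[0.035,-0.016,0],"claw":0.28},
    {"delta_rot":[0,0,0],"offset":[0.07,-0.032,0],"claw":0.28},
    {"delta_rot":[0,0,0],"offset":[0.11,-0.05,0],"claw":0.28},
    {"delta_rot":[0,0,0],"offset":[0.15,-0.068,0],"claw":0.28},
    {"delta_rot":[0,0,0],"offset":[0.19,-0.08,0],"claw":0.28},
  ],
)

```text
time_s: 5.92
tcp_pos: [0.5374, -0.058, 0.0291]
eef_rot: [-0.0, 0.737, 0.675, -0.0]
contact_force: [0.3, 0.4, -0.0]
finger_gap: 0.64
gripper_force: 0.0
```

```bash
cat >> h.py <<'E'
def dish(z):
    c=grab('wrist'); hsv=cv2.cvtColor(c['frame'],cv2.COLOR_RGB2HSV); P,o=None,None
    # Hough circle near fingertip midline
    g=cv2.medianBlur(cv2.cvtColor(c['frame'],cv2.COLOR_RGB2GRAY),5)[60:300,150:420]
    r=cv2.HoughCircles(g,cv2.HOUGH_GRADIENT,1.5,60,param1=60,param2=25,minRadius=50,maxRadius=80)
    if r is None: print('none'); return c
    for x,y,rr in r[0][:3]:
        q=ray(c,[(x+150,y+60)],z)[0]; print('circ px',x+150,y+60,rr,'stand mm',(((q[:2]-ts)@Rs)*1e3).round(1))
    return c
E
python3 - <<'E'
from h import *
here(); c=dish(.016); save(c,'w3.png')
E
```

```text
t 5.925 stand mm [-199.8   -0.5] tipz 7.1 yawerr -0.10999999999999943 tilt z [-1.e-04  0.e+00 -1.e+00] F [ 0.43 -0.3  -0.05] gap 0.640290430149699
circ px 317.25 278.25 60.2 stand mm [-221.9  -28.1]
```

View pics/w3.png

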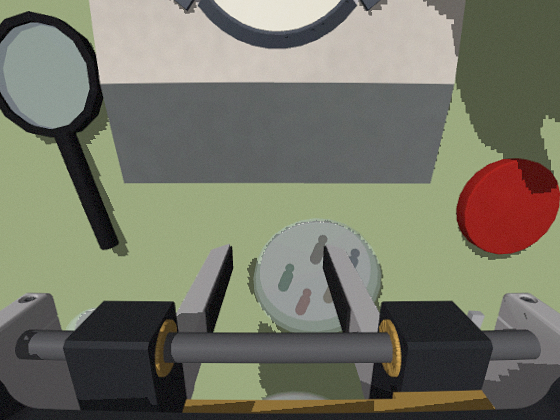

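```bash
python3 - <<'E'
from h import *
c=grab('wrist'); s,A,p=here()
for y in (30,-30):
  for x in (8,-8):
    for z in (22,0): print((x,y,z),proj(c,[p+A@np.array([x,y,z])/1e3]).round(0))
def L(x,y,z): return np.r_[Rs@[x/1e3,y/1e3]+ts,z/1e3]
print('slope foot',proj(c,[L(-155,-110,0),L(-155,110,0)]).round(0))
for z in (0,.016,.03): print(z,((ray(c,[(318,280)],z)[0][:2]-ts)@Rs*1e3).round(1), ((ray(c,[(254,280),(382,280)],z)[:,:2]-ts)@Rs*1e3).round(1).tolist())
E
```

```text
t 6.025 stand mm [-199.4   -0.5] tipz 7.0 yawerr -0.04999999999999716 tilt z [-3.e-04  2.e-04 -1.e+00] F [-0.07  0.23  0.79] gap 0.6407418618363963
(8, 30, 22) [[321. 236.]]
(8, 30, 0) [[325. 248.]]
(-8, 30, 22) [[320. 256.]]
(-8, 30, 0) [[324. 270.]]
(8, -30, 22) [[238. 236.]]
(8, -30, 0) [[234. 248.]]
(-8, -30, 22) [[239. 256.]]
(-8, -30, 0) [[235. 270.]]
slope foot [[432. 185.]
 [126. 185.]]
0 [-231.4  -31. ] [[-231.4, 19.4], [-231.7, -81.8]]
0.016 [-222.4  -28.6] [[-222.3, 18.0], [-222.6, -75.5]]
0.03 [-214.5  -26.4] [[-214.4, 16.7], [-214.7, -69.9]]
```

The finger is drawn over the dish, which hasn't moved, and there is no contact force. The tips must really end near TCP level, higher than the stated 22 mm ahead. I'll back off and feel for the table.

Emit:
step_arm(
  commands=[
    {"delta_rot":[0,0,0],"offset":[0,0,-0.1],"claw":0.28},
    {"delta_rot":[0,0,0],"offset":[-0.2,0.1,-0.1],"claw":0.28},
    {"delta_rot":[0,0,0],"offset":[-0.45,0.19,-0.1],"claw":0.28},
    {"delta_rot":[0,0,0],"offset":[-0.65,0.19,-0.1],"claw":0.28},
    {"delta_rot":[0,0,0],"offset":[-0.65,0.19,-0.03],"claw":0.28},
  ],
)

```text
time_s: 6.65
tcp_pos: [0.5577, -0.1613, 0.035]
eef_rot: [0.001, 0.739, 0.674, 0.0]
contact_force: [0.0, 0.7, -0.5]
finger_gap: 0.638
gripper_force: 0.0
```

Emit:
step_arm(
  commands=[
    {"delta_rot":[0,0,0],"offset":[0,0,0.03],"claw":0.28},
    {"delta_rot":[0,0,0],"offset":[0,0,0.045],"claw":0.28},
    {"delta_rot":[0,0,0],"offset":[0,0,0.055],"claw":0.28},
    {"delta_rot":[0,0,0],"offset":[0,0,0.06],"claw":0.28},
    {"delta_rot":[0,0,0],"offset":[0,0,0.06],"claw":0.28},
  ],
)

```text
time_s: 7.28
tcp_pos: [0.5575, -0.1579, 0.0246]
eef_rot: [-0.0, 0.737, 0.676, -0.0]
contact_force: [0.9, 0.1, -0.7]
finger_gap: 0.638
gripper_force: 0.0
```

```bash
python3 - <<'E'
from h import *
s,A,p=here(); c=grab('wrist'); save(c['frame'][200:320,150:410].repeat(2,0).repeat(2,1),'w4.png')
for z in (22,0): print(proj(c,[p+A@np.array([8,y,z])/1e3 for y in (-30,30)]).round(0))
E
```

```text
t 7.275 stand mm [-297.6  -29. ] tipz 2.6 yawerr -0.09000000000000341 tilt z [-0.  0. -1.] F [ 0.18 -0.89 -0.66] gap 0.6375846521057886
[[238. 235.]
 [320. 235.]]
[[233. 247.]
 [325. 247.]]
```

View pics/w4.png

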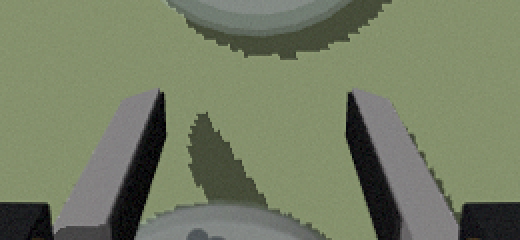

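The finger's shadow stands apart from its tip, so the tip is well above the table. I'll lower in small steps to feel.

Emit:
step_arm(
  commands=[
    {"delta_rot":[0,0,0],"offset":[0,0,0.006],"claw":0.28},
    {"delta_rot":[0,0,0],"offset":[0,0,0.012],"claw":0.28},
    {"delta_rot":[0,0,0],"offset":[0,0,0.018],"claw":0.28},
    {"delta_rot":[0,0,0],"offset":[0,0,0.024],"claw":0.28},
    {"delta_rot":[0,0,0],"offset":[0,0,0.03],"claw":0.28},
  ],
)

```text
time_s: 7.95
tcp_pos: [0.5574, -0.1581, 0.02]
eef_rot: [-0.0, 0.737, 0.675, -0.0]
contact_force: [-0.1, 0.6, -0.6]
finger_gap: 0.638
gripper_force: 0.0
```

Emit:
step_arm(
  commands=[
    {"delta_rot":[0,0,0],"offset":[0,0,0.012],"claw":0.28},
    {"delta_rot":[0,0,0],"offset":[0,0,0.024],"claw":0.28},
    {"delta_rot":[0,0,0],"offset":[0,0,0.036],"claw":0.28},
    {"delta_rot":[0,0,0],"offset":[0,0,0.048],"claw":0.28},
    {"delta_rot":[0,0,0],"offset":[0,0,0.056],"claw":0.28},
  ],
)

```text
time_s: 8.57
tcp_pos: [0.5574, -0.158, 0.0115]
eef_rot: [-0.0, 0.737, 0.675, -0.0]
contact_force: [-0.5, -0.3, 0.6]
finger_gap: 0.637
gripper_force: 0.0
```

Emit:
step_arm(
  commands=[
    {"delta_rot":[0,0,0],"offset":[0,0,0.006],"claw":0.28},
    {"delta_rot":[0,0,0],"offset":[0,0,0.012],"claw":0.28},
    {"delta_rot":[0,0,0],"offset":[0,0,0.018],"claw":0.28},
    {"delta_rot":[0,0,0],"offset":[0,0,0.024],"claw":0.28},
    {"delta_rot":[0,0,0],"offset":[0,0,0.024],"claw":0.28},
  ],
)

```text
time_s: 9.2
tcp_pos: [0.5574, -0.1581, 0.008]
eef_rot: [-0.0, 0.737, 0.675, -0.0]
contact_force: [0.9, 0.4, 0.4]
finger_gap: 0.64
gripper_force: 0.0
```

Emit:
step_arm(
  commands=[
    {"delta_rot":[0,0,0],"offset":[0,0,0.006],"claw":0.28},
    {"delta_rot":[0,0,0],"offset":[0,0,0.012],"claw":0.28},
    {"delta_rot":[0,0,0],"offset":[0,0,0.018],"claw":0.28},
    {"delta_rot":[0,0,0],"offset":[0,0,0.022],"claw":0.28},
    {"delta_rot":[0,0,0],"offset":[0,0,0.022],"claw":0.28},
  ],
)

```text
time_s: 9.82
tcp_pos: [0.5574, -0.1581, 0.0047]
eef_rot: [-0.0, 0.737, 0.675, -0.0]
contact_force: [-0.4, -0.6, -0.2]
finger_gap: 0.646
gripper_force: 0.0
```

```bash
python3 - <<'E'
from h import *
s,A,p=here(); c=grab('wrist'); save(c['frame'][200:320,150:410].repeat(2,0).repeat(2,1),'w5.png')
E
```

```text
t 9.825 stand mm [-297.8  -29. ] tipz -17.3 yawerr -0.10999999999999943 tilt z [-1.e-04 -0.e+00 -1.e+00] F [-0.63  0.37 -0.21] gap 0.6461996622460838
```

View pics/w5.png

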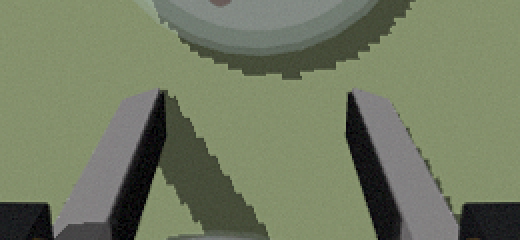

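The shadow now meets the tip, so the real tip is about 3 mm beyond the TCP, not 22 mm. I'll use 3 mm and push with the TCP at about z = 10 mm.

Emit:
step_arm(
  commands=[
    {"delta_rot":[0,0,0],"offset":[0.06,0,-0.035],"claw":0.28},
    {"delta_rot":[0,0,0],"offset":[0.13,0,-0.035],"claw":0.28},
    {"delta_rot":[0,0,0],"offset":[0.165,0,-0.035],"claw":0.28},
    {"delta_rot":[0,0,0],"offset":[0.2,0,-0.035],"claw":0.28},
    {"delta_rot":[0,0,0],"offset":[0.235,-0.01,-0.035],"claw":0.28},
  ],
)

```text
time_s: 10.5
tcp_pos: [0.559, -0.1226, 0.01]
eef_rot: [0.0, 0.737, 0.675, -0.0]
contact_force: [0.1, -0.7, -0.2]
finger_gap: 0.636
gripper_force: 0.4
```

```bash
sed -i 's/\.022/.003/g' h.py; python3 - <<'E'
from h import *
here(); dish(.016)
E
```

```text
t 10.5 stand mm [-262.3  -27.6] tipz 7.0 yawerr -0.10999999999999943 tilt z [ 0.e+00 -3.e-04 -1.e+00] F [-0.65 -0.17 -0.18] gap 0.6355293906719716
circ px 278.25 188.25 77.45 stand mm [-213.8  -26.9]
circ px 410.25 263.25 74.15 stand mm [-263.2 -112.3]
```

Emit:
step_arm(
  commands=[
    {"delta_rot":[0,0,0],"offset":[0.04,-0.016,0],"claw":0.28},
    {"delta_rot":[0,0,0],"offset":[0.08,-0.034,0],"claw":0.28},
    {"delta_rot":[0,0,0],"offset":[0.12,-0.052,0],"claw":0.28},
    {"delta_rot":[0,0,0],"offset":[0.16,-0.07,0],"claw":0.28},
    {"delta_rot":[0,0,0],"offset":[0.2,-0.09,0],"claw":0.28},
  ],
)

```text
time_s: 11.18
tcp_pos: [0.5481, -0.0914, 0.0101]
eef_rot: [0.0, 0.737, 0.675, 0.0]
contact_force: [-0.0, -0.6, 1.4]
finger_gap: 0.635
gripper_force: 0.7
```

Emit:
step_arm(
  commands=[
    {"delta_rot":[0,0,0],"offset":[0.04,-0.018,0],"claw":0.28},
    {"delta_rot":[0,0,0],"offset":[0.08,-0.036,0],"claw":0.28},
    {"delta_rot":[0,0,0],"offset":[0.12,-0.054,0],"claw":0.28},
    {"delta_rot":[0,0,0],"offset":[0.16,-0.072,0],"claw":0.28},
    {"delta_rot":[0,0,0],"offset":[0.2,-0.092,0],"claw":0.28},
  ],
)

```text
time_s: 11.8
tcp_pos: [0.537, -0.0603, 0.0101]
eef_rot: [0.0, 0.737, 0.675, 0.0]
contact_force: [1.4, -2.2, 2.0]
finger_gap: 0.643
gripper_force: 1.5
```

```bash
python3 - <<'E'
from h import *
here(); c=dish(.016); save(c,'w6.png')
E
```

```text
t 11.8 stand mm [-202.2   -0.3] tipz 7.1 yawerr -0.10999999999999943 tilt z [ 2.e-04 -1.e-04 -1.e+00] F [-2.09 -1.6   2.03] gap 0.6429039096020727
circ px 281.25 189.75 75.8 stand mm [-154.5   -1.4]
circ px 398.25 258.75 75.8 stand mm [-199.9  -76.8]
```

View pics/w6.png

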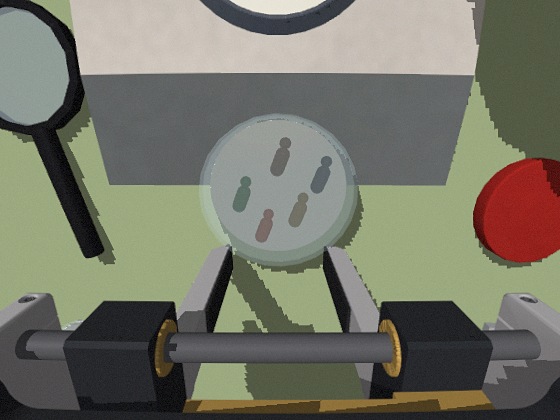

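The dish, at pixel (281,190), sits squarely between both fingertips on the centre line, with its front edge starting up the slope. That used my last picture, so I'll work by numbers from here. Pushing straight on.

Emit:
step_arm(
  commands=[
    {"delta_rot":[0,0,0],"offset":[0.045,0,0],"claw":0.28},
    {"delta_rot":[0,0,0],"offset":[0.09,0,0],"claw":0.28},
    {"delta_rot":[0,0,0],"offset":[0.135,0,0],"claw":0.28},
    {"delta_rot":[0,0,0],"offset":[0.18,0,0],"claw":0.28},
    {"delta_rot":[0,0,0],"offset":[0.22,0,0],"claw":0.28},
  ],
)

```text
time_s: 12.48
tcp_pos: [0.5399, -0.0272, 0.01]
eef_rot: [-0.0, 0.737, 0.676, -0.0]
contact_force: [-1.2, -1.9, 2.0]
finger_gap: 0.64
gripper_force: 1.4
```

```bash
python3 - <<'E'
from h import *
here(); dish(.022)
E
```

```text
t 12.475 stand mm [-169.    -0.4] tipz 7.0 yawerr -0.10000000000000853 tilt z [-2.e-04  0.e+00 -1.e+00] F [-1.96  1.04  2.04] gap 0.6400315073437038
circ px 278.25 183.75 77.45 stand mm [-116.5    0.3]
```

Emit:
step_arm(
  commands=[
    {"delta_rot":[0,0,0],"offset":[0.047,0,0],"claw":0.28},
    {"delta_rot":[0,0,0],"offset":[0.093,0,0],"claw":0.28},
    {"delta_rot":[0,0,0],"offset":[0.13,0,-0.007],"claw":0.28},
    {"delta_rot":[0,0,0],"offset":[0.17,0,-0.0145],"claw":0.28},
    {"delta_rot":[0,0,0],"offset":[0.21,0,-0.022],"claw":0.28},
  ],
)

```text
time_s: 13.15
tcp_pos: [0.5427, 0.004, 0.0134]
eef_rot: [-0.0, 0.737, 0.676, -0.0]
contact_force: [-0.6, -3.0, 1.8]
finger_gap: 0.64
gripper_force: 2.3
```

```bash
python3 - <<'E'
from h import *
here(); dish(.027)
E
```

```text
t 13.15 stand mm [-137.6   -0.5] tipz 10.4 yawerr -0.10000000000000853 tilt z [-1.e-04  0.e+00 -1.e+00] F [-3.03  0.3   1.79] gap 0.6400089671343446
circ px 278.25 182.25 79.1 stand mm [-83.9   0.2]
circ px 291.75 69.75 79.1 stand mm [-25.6  -6.8]
circ px 410.25 155.25 74.15 stand mm [-68.8 -73. ]
```

Emit:
step_arm(
  commands=[
    {"delta_rot":[0,0,0],"offset":[0.04,0,-0.0075],"claw":0.28},
    {"delta_rot":[0,0,0],"offset":[0.08,0,-0.015],"claw":0.28},
    {"delta_rot":[0,0,0],"offset":[0.12,0,-0.022],"claw":0.28},
    {"delta_rot":[0,0,0],"offset":[0.16,0,-0.03],"claw":0.28},
    {"delta_rot":[0,0,0],"offset":[0.2,0,-0.037],"claw":0.28},
  ],
)

```text
time_s: 13.82
tcp_pos: [0.5454, 0.034, 0.019]
eef_rot: [-0.0, 0.737, 0.675, 0.0]
contact_force: [0.5, -1.8, 0.8]
finger_gap: 0.642
gripper_force: 2.2
```

```bash
python3 - <<'E'
from h import *
here(); dish(.029)
E
```

```text
t 13.825 stand mm [-107.5   -0.6] tipz 16.0 yawerr -0.10999999999999943 tilt z [ 0.e+00  1.e-04 -1.e+00] F [-1.75 -0.65  0.79] gap 0.6421628437773382
circ px 281.25 189.75 72.5 stand mm [-59.   -1.6]
circ px 318.75 113.25 52.7 stand mm [-16.6 -21.9]
```

Emit:
step_arm(
  commands=[
    {"delta_rot":[0,0,0],"offset":[0.033,0,-0.006],"claw":0.28},
    {"delta_rot":[0,0,0],"offset":[0.066,0,-0.012],"claw":0.28},
    {"delta_rot":[0,0,0],"offset":[0.1,0,-0.018],"claw":0.28},
    {"delta_rot":[0,0,0],"offset":[0.13,0,-0.021],"claw":0.28},
    {"delta_rot":[0,0,0],"offset":[0.16,0,-0.021],"claw":0.28},
  ],
)

```text
time_s: 14.5
tcp_pos: [0.5475, 0.0577, 0.0221]
eef_rot: [0.0, 0.737, 0.675, -0.0]
contact_force: [-0.8, -2.8, 3.6]
finger_gap: 0.643
gripper_force: 1.7
```

```bash
python3 - <<'E'
from h import *
here(); dish(.030)
E
```

```text
t 14.5 stand mm [-83.7  -0.6] tipz 19.1 yawerr -0.10999999999999943 tilt z [ 0. -0. -1.] F [-2.89  0.52  3.61] gap 0.642663769776933
circ px 278.25 188.25 67.55 stand mm [-34.7   0. ]
circ px 264.75 128.25 77.45 stand mm [-0.7  7.5]
circ px 405.75 258.75 70.7 stand mm [-80.5 -81.1]
```

Emit:
step_arm(
  commands=[
    {"delta_rot":[0,0,0],"offset":[0.015,0,-0.002],"claw":0.28},
    {"delta_rot":[0,0,0],"offset":[0.03,0,-0.004],"claw":0.28},
    {"delta_rot":[0,0,0],"offset":[0.045,0,-0.006],"claw":0.28},
    {"delta_rot":[0,0,0],"offset":[0.06,0,-0.008],"claw":0.28},
    {"delta_rot":[0,0,0],"offset":[0.075,0,-0.01],"claw":0.28},
  ],
)

```text
time_s: 15.18
tcp_pos: [0.5483, 0.0689, 0.0235]
eef_rot: [-0.0, 0.737, 0.676, -0.0]
contact_force: [1.2, -0.4, -0.4]
finger_gap: 0.642
gripper_force: 0.3
```

```bash
python3 - <<'E'
from h import *
here(); dish(.030)
E
```

```text
t 15.175 stand mm [-72.5  -0.5] tipz 20.5 yawerr -0.10000000000000853 tilt z [-2.e-04  1.e-04 -1.e+00] F [-0.3  -1.26 -0.39] gap 0.6421437365850651
circ px 278.25 189.75 77.45 stand mm [-24.7   0.1]
circ px 308.25 134.25 74.15 stand mm [  7.2 -16.8]
circ px 248.25 135.75 75.8 stand mm [ 6.4 17. ]
```

Emit:
step_arm(
  commands=[
    {"delta_rot":[0,0,0],"offset":[0.012,0,0],"claw":0.28},
    {"delta_rot":[0,0,0],"offset":[0.024,0,0],"claw":0.28},
    {"delta_rot":[0,0,0],"offset":[0.036,0,0],"claw":0.28},
    {"delta_rot":[0,0,0],"offset":[0.048,0,0],"claw":0.28},
    {"delta_rot":[0,0,0],"offset":[0.06,0,0],"claw":0.28},
  ],
)

```text
time_s: 15.85
tcp_pos: [0.5492, 0.0777, 0.0235]
eef_rot: [-0.0, 0.737, 0.675, -0.0]
contact_force: [0.3, -0.3, 0.1]
finger_gap: 0.641
gripper_force: 0.3
```

```bash
python3 - <<'E'
from h import *
here(); dish(.030)
E
```

```text
t 15.85 stand mm [-63.6  -0.6] tipz 20.5 yawerr -0.10999999999999943 tilt z [-1.e-04 -0.e+00 -1.e+00] F [-0.26 -0.33  0.06] gap 0.641117487470135
circ px 278.25 189.75 77.45 stand mm [-15.8   0. ]
circ px 249.75 132.75 79.1 stand mm [16.9 16.1]
circ px 317.25 140.25 59.3 stand mm [ 12.8 -22.1]
```

Emit:
step_arm(
  commands=[
    {"delta_rot":[0,0,0],"offset":[0.006,0,0],"claw":0.28},
    {"delta_rot":[0,0,0],"offset":[0.012,0,0],"claw":0.28},
    {"delta_rot":[0,0,0],"offset":[0.018,0,0],"claw":0.28},
    {"delta_rot":[0,0,0],"offset":[0.023,0,0],"claw":0.28},
    {"delta_rot":[0,0,0],"offset":[0.026,0,0],"claw":0.28},
  ],
)

```text
time_s: 16.52
tcp_pos: [0.5495, 0.0815, 0.0235]
eef_rot: [-0.0, 0.737, 0.675, -0.0]
contact_force: [0.1, -0.0, 0.3]
finger_gap: 0.637
gripper_force: 0.2
```

```bash
python3 - <<'E'
from h import *
here(); dish(.028)
E
```

```text
t 16.525 stand mm [-59.8  -0.7] tipz 20.5 yawerr -0.10000000000000853 tilt z [-0. -0. -1.] F [-0.02 -0.08  0.31] gap 0.6368399631546826
circ px 278.25 186.75 74.15 stand mm [-10.6  -0. ]
circ px 239.25 135.75 54.2 stand mm [19.1 22.2]
circ px 312.75 123.75 64.25 stand mm [ 25.6 -19.5]
```

Emit:
step_arm(
  commands=[
    {"delta_rot":[0,0,0],"offset":[0.005,0,0],"claw":0.28},
    {"delta_rot":[0,0,0],"offset":[0.01,0,0],"claw":0.28},
    {"delta_rot":[0,0,0],"offset":[0.015,0,0],"claw":0.28},
    {"delta_rot":[0,0,0],"offset":[0.015,0,0],"claw":0.28},
    {"delta_rot":[0,0,0],"offset":[0.015,0,0],"claw":0.28},
  ],
)

```text
time_s: 17.2
tcp_pos: [0.5498, 0.0837, 0.0235]
eef_rot: [0.0, 0.737, 0.675, 0.0]
contact_force: [-0.5, -0.1, 0.5]
finger_gap: 0.638
gripper_force: 0.3
```

```bash
python3 - <<'E'
from h import *
here(); c=dish(.028); f=c['frame']
# profile down the image column through dish centre & row
g=cv2.cvtColor(f,cv2.COLOR_RGB2GRAY)
print('col278 rows80-270/3',g[80:270:3,270:274].mean(1).round().astype(int).tolist())
print('row188 cols180-380/4',g[186:190,180:380:4].mean(0).round().astype(int).tolist())
E
```

```text
t 17.2 stand mm [-57.6  -0.7] tipz 20.5 yawerr -0.10999999999999943 tilt z [ 0.  0. -1.] F [-0.1   0.48  0.45] gap 0.6379421352084285
circ px 278.25 188.25 75.8 stand mm [-9.3 -0. ]
circ px 231.75 147.75 55.85 stand mm [14.6 26.8]
circ px 305.25 134.25 72.5 stand mm [ 22.  -15.5]
col278 rows80-270/3 [86, 86, 83, 76, 113, 135, 31, 36, 32, 34, 37, 140, 162, 173, 171, 172, 171, 170, 169, 169, 170, 170, 169, 168, 169, 167, 151, 134, 121, 110, 114, 148, 169, 170, 169, 168, 166, 165, 166, 168, 168, 168, 168, 132, 119, 123, 150, 129, 129, 140, 154, 167, 166, 166, 165, 162, 164, 165, 165, 144, 106, 94, 39, 182]
row188 cols180-380/4 [185, 76, 81, 49, 228, 225, 224, 224, 169, 167, 167, 166, 168, 167, 166, 120, 115, 112, 168, 168, 167, 168, 168, 167, 169, 166, 168, 166, 166, 167, 166, 167, 168, 106, 107, 112, 166, 168, 165, 166, 166, 169, 168, 151, 123, 230, 79, 80, 160, 199]
```

Emit:
step_arm(
  commands=[
    {"delta_rot":[0,0,0],"offset":[0.005,0,0],"claw":0.28},
    {"delta_rot":[0,0,0],"offset":[0.01,0,0],"claw":0.28},
    {"delta_rot":[0,0,0],"offset":[0.014,0,0],"claw":0.28},
    {"delta_rot":[0,0,0],"offset":[0.014,0,0],"claw":0.28},
    {"delta_rot":[0,0,0],"offset":[0.014,0,0],"claw":0.28},
  ],
)

```text
time_s: 17.88
tcp_pos: [0.5498, 0.0856, 0.0235]
eef_rot: [0.0, 0.737, 0.675, -0.0]
contact_force: [-0.3, -3.6, 0.7]
finger_gap: 0.637
gripper_force: 1.6
```

```bash
cat >> h.py <<'E'
def prof():
    s,A,p=here(); c=grab('wrist'); g=cv2.GaussianBlur(cv2.cvtColor(c['frame'],cv2.COLOR_RGB2GRAY),(5,1),0).astype(float)
    col=g[60:280,268:276].mean(1); print([(i+60,int(col[i])) for i in range(25,70,2)],[(i+60,int(col[i])) for i in range(185,220,2)])
E
python3 - <<'E'
from h import *
prof()
E
```

```text
t 17.875 stand mm [-55.7  -0.6] tipz 20.5 yawerr -0.12000000000000455 tilt z [-2.e-04 -2.e-04 -1.e+00] F [-3.58  0.01  0.71] gap 0.6373662879964823
[(85, 85), (87, 83), (89, 83), (91, 84), (93, 54), (95, 109), (97, 133), (99, 89), (101, 32), (103, 34), (105, 33), (107, 34), (109, 32), (111, 35), (113, 23), (115, 159), (117, 167), (119, 172), (121, 173), (123, 172), (125, 170), (127, 171), (129, 171)] [(245, 164), (247, 163), (249, 163), (251, 166), (253, 164), (255, 164), (257, 164), (259, 152), (261, 87), (263, 94), (265, 47), (267, 43), (269, 47), (271, 153), (273, 201), (275, 202), (277, 202), (279, 201)]
```

Felt the cushion at 3.6 N. I'll back off to free the dish.

Emit:
step_arm(
  commands=[
    {"delta_rot":[0,0,0],"offset":[-0.01,0,0],"claw":0.28},
    {"delta_rot":[0,0,0],"offset":[-0.03,0,0],"claw":0.28},
    {"delta_rot":[0,0,0],"offset":[-0.06,0,0],"claw":0.28},
    {"delta_rot":[0,0,0],"offset":[-0.1,0,-0.1],"claw":0.28},
    {"delta_rot":[0,0,0],"offset":[-0.1,0,-0.3],"claw":0.28},
  ],
)

```text
time_s: 18.55
tcp_pos: [0.548, 0.0696, 0.0692]
eef_rot: [-0.0, 0.738, 0.675, -0.001]
contact_force: [0.4, 0.4, 0.2]
finger_gap: 0.639
gripper_force: 0.0
```

```bash
python3 - <<'E'
from h import *
import pickle
c0=pickle.load(open('top0.pkl','rb'))
s,A,p=here()
c=grab('wrist'); save(c,'w9.png'); pickle.dump(c,open('w9.pkl','wb'))
t=grab('top'); pickle.dump(t,open('t9.pkl','wb')); pickle.dump(grab('scene'),open('s9.pkl','wb'))
L=lambda x,y,z: np.r_[Rs@[x/1e3,y/1e3]+ts,z/1e3]
g=cv2.cvtColor(c['frame'],cv2.COLOR_RGB2GRAY)
q=proj(c,[L(-13,0,28)])[0]; print('pred centre',q)
# radial edges of lid
for z in (28,31):
  for a in (0,90,180,270):
    print(z,a,proj(c,[L(-13+47*np.cos(np.radians(a)),47*np.sin(np.radians(a)),z)])[0].round(1))
x,y=int(q[0]),int(q[1])
print('col',[(r,int(g[r,x-3:x+3].mean())) for r in range(y-85,y-50,2)],[(r,int(g[r,x-3:x+3].mean())) for r in range(y+45,y+85,2)])
print('row',[(k,int(g[y-2:y+2,k].mean())) for k in range(x-80,x-45,2)],[(k,int(g[y-2:y+2,k].mean())) for k in range(x+45,x+80,2)])
E
```

```text
t 18.55 stand mm [-71.8  -0.1] tipz 66.2 yawerr -0.18000000000000682 tilt z [-1.5e-03 -9.0e-04 -1.0e+00] F [ 0.47 -0.36  0.17] gap 0.6388366659465652
pred centre [278.75179003 161.42435943]
28 0 [278.6  93.5]
28 90 [215.2 161.7]
28 180 [278.9 221.9]
28 270 [342.4 161.3]
31 0 [278.6  93. ]
31 90 [214.3 162.2]
31 180 [278.9 223.1]
31 270 [343.2 161.8]
col [(76, 49), (78, 97), (80, 127), (82, 27), (84, 34), (86, 34), (88, 34), (90, 31), (92, 33), (94, 112), (96, 167), (98, 169), (100, 170), (102, 168), (104, 167), (106, 167), (108, 167), (110, 166)] [(206, 163), (208, 163), (210, 163), (212, 164), (214, 163), (216, 163), (218, 132), (220, 81), (222, 41), (224, 40), (226, 39), (228, 101), (230, 197), (232, 196), (234, 196), (236, 196), (238, 197), (240, 195), (242, 196), (244, 194)]
row [(198, 185), (200, 127), (202, 79), (204, 79), (206, 80), (208, 65), (210, 170), (212, 225), (214, 223), (216, 221), (218, 221), (220, 220), (222, 195), (224, 169), (226, 163), (228, 163), (230, 163), (232, 164)] [(323, 162), (325, 164), (327, 164), (329, 163), (331, 164), (333, 164), (335, 163), (337, 165), (339, 149), (341, 143), (343, 121), (345, 125), (347, 214), (349, 76), (351, 80), (353, 78), (355, 78), (357, 153)]
```

The front and rear edges match a flat dish at lid height 28 mm, so it looks seated. Now the clip: with closed fingers I'll go to the knob's +y side, push it in -y, then push from its +x side.

Emit:
step_arm(
  commands=[
    {"delta_rot":[0,0,0],"offset":[0.2,-0.3,-0.05],"claw":-1},
    {"delta_rot":[0,0,0],"offset":[0.4,-0.6,-0.05],"claw":-1},
    {"delta_rot":[0,0,0],"offset":[0.7,-0.63,-0.05],"claw":-1},
    {"delta_rot":[0,0,0],"offset":[0.86,-0.63,-0.05],"claw":-1},
    {"delta_rot":[0,0,0],"offset":[0.86,-0.63,-0.05],"claw":-1},
  ],
)

```text
time_s: 19.32
tcp_pos: [0.4661, 0.2088, 0.0759]
eef_rot: [0.0, 0.737, 0.676, -0.0]
contact_force: [0.8, -1.1, -0.2]
finger_gap: 0.146
gripper_force: 0.0
```

```bash
python3 - <<'E'
from h import *
import pickle
to(58,92,42)
L=lambda x,y,z: np.r_[Rs@[x/1e3,y/1e3]+ts,z/1e3]
t=pickle.load(open('t9.pkl','rb')); c0=pickle.load(open('top0.pkl','rb'))
# seated check, top camera, robot away
t=grab('top'); 
for nm,c in (('w9',pickle.load(open('w9.pkl','rb'))),):
  f=c['frame']; hsv=cv2.cvtColor(f,cv2.COLOR_RGB2HSV); g=cv2.cvtColor(f,cv2.COLOR_RGB2GRAY)
  # paper disc ellipse: threshold 150..180 around centre
  m=cv2.inRange(g,140,182); m=cv2.morphologyEx(m,cv2.MORPH_CLOSE,np.ones((15,15))); k=max(cv2.findContours(m[60:260,180:380],0,1)[0],key=cv2.contourArea); h=cv2.convexHull(k).astype(np.float32); print(cv2.fitEllipse(h))
  for z in (15,20,25): print(z,(ray(c,[(222,161),(340,161)],z/1e3)[:,:2]-ts)@Rs*1e3)
# knob now
s=grab('scene')
print('knob px scene pred',proj(s,[L(54.5,61,53.5),L(53,63,53.5)]))
E
```

```text
t 19.325 stand mm [59.9 93.4] tipz 72.9 yawerr 0.030000000000001137 tilt z [ 3.e-04 -3.e-04 -1.e+00] F [-1.   -0.91 -0.16] gap 0.14577407679600712
-> [0.467 0.207 0.045] offset [-0.0128  0.0094  0.206 ]
((100.91974639892578, 92.29246520996094), (152.01844787597656, 202.81838989257812), 89.2459945678711)
15 [[-14.04602565  44.37817921]
 [-14.29832028 -47.94976619]]
20 [[-13.45998372  43.43315738]
 [-13.70684222 -46.90541977]]
25 [[-12.87394179  42.48813555]
 [-13.11536416 -45.86107335]]
knob px scene pred [[361.38189546 165.90431305]
 [360.48513289 165.37392121]]
```

Emit:
step_arm(
  commands=[
    {"delta_rot":[0,0,0],"offset":[0,0,0.06],"claw":-1},
    {"delta_rot":[0,0,0],"offset":[0,0,0.12],"claw":-1},
    {"delta_rot":[0,0,0],"offset":[0,0,0.18],"claw":-1},
    {"delta_rot":[0,0,0],"offset":[0,0,0.206],"claw":-1},
    {"delta_rot":[0,0,0],"offset":[0,0,0.206],"claw":-1},
  ],
)

```text
time_s: 20.05
tcp_pos: [0.4657, 0.2074, 0.0448]
eef_rot: [0.0, 0.737, 0.675, -0.0]
contact_force: [-0.2, 0.1, 0.3]
finger_gap: 0.001
gripper_force: 0.0
```

```bash
python3 - <<'E'
from h import *
to(58,80,42)
c=grab('wrist'); g=cv2.cvtColor(c['frame'],cv2.COLOR_RGB2GRAY)
L=lambda x,y,z: np.r_[Rs@[x/1e3,y/1e3]+ts,z/1e3]
q=proj(c,[L(54.5,61,53.5)])[0]; print(q); x,y=q.astype(int)
for r in range(y-30,y+31,6): print(r,g[r,x-40:x+41:5].tolist())
E
```

```text
t 20.05 stand mm [58.4 93.7] tipz 41.8 yawerr -0.12000000000000455 tilt z [-4.e-04 -5.e-04 -1.e+00] F [0.13 0.19 0.31] gap 0.0010760431521794405
-> [0.479 0.206 0.045] offset [-0.0027  0.0912 -0.0013]
[330.57353176 269.89006321]
239 [178, 177, 177, 174, 173, 174, 174, 173, 176, 174, 170, 173, 178, 173, 176, 157, 159]
245 [176, 177, 178, 177, 172, 184, 68, 70, 67, 74, 67, 69, 70, 75, 69, 72, 73]
251 [138, 139, 170, 171, 173, 184, 13, 24, 17, 66, 68, 72, 68, 71, 71, 69, 67]
257 [141, 138, 177, 173, 173, 134, 15, 16, 20, 31, 69, 81, 90, 82, 86, 85, 82]
263 [140, 138, 88, 88, 171, 148, 9, 25, 21, 26, 101, 201, 203, 201, 200, 204, 144]
269 [139, 139, 105, 94, 79, 158, 155, 18, 20, 26, 109, 125, 203, 203, 18, 23, 19]
275 [139, 138, 141, 70, 78, 80, 156, 20, 22, 71, 107, 107, 17, 27, 23, 31, 32]
281 [139, 138, 136, 76, 81, 80, 57, 35, 104, 199, 99, 13, 32, 30, 31, 22, 139]
287 [138, 138, 142, 76, 76, 80, 35, 35, 211, 204, 156, 28, 31, 28, 136, 134, 142]
293 [138, 141, 143, 73, 81, 86, 34, 32, 107, 162, 200, 167, 65, 131, 148, 143, 143]
299 [137, 138, 140, 119, 81, 84, 36, 38, 109, 106, 203, 180, 132, 146, 141, 141, 140]
```

Emit:
step_arm(
  commands=[
    {"delta_rot":[0,0,0],"offset":[0,0.07,0],"claw":-1},
    {"delta_rot":[0,0,0],"offset":[-0.016,0.118,0],"claw":-1},
    {"delta_rot":[0,0,0],"offset":[-0.036,0.158,0],"claw":-1},
    {"delta_rot":[0,0,0],"offset":[-0.07,0.198,0],"claw":-1},
    {"delta_rot":[0,0,0],"offset":[-0.11,0.238,0],"claw":-1},
  ],
)

```text
time_s: 20.72
tcp_pos: [0.5001, 0.1875, 0.0451]
eef_rot: [-0.0, 0.737, 0.675, -0.0]
contact_force: [-1.3, 0.1, 0.0]
finger_gap: 0.002
gripper_force: 0.4
```

```bash
cat >> h.py <<'E'
def knob():
    here(); c=grab('wrist'); g=cv2.cvtColor(c['frame'],cv2.COLOR_RGB2GRAY)
    L=lambda x,y,z: np.r_[Rs@[x/1e3,y/1e3]+ts,z/1e3]
    for th in np.arange(.4,1.65,.1):
        k=[L(60*np.cos(th),86-60*np.sin(th),z) for z in (38,43,48)]; q=proj(c,k).astype(int)
        print(round(th,2),(60*np.cos(th)).round(1),(86-60*np.sin(th)).round(1),[int(g[max(b-2,0):b+3,max(a-2,0):a+3].mean()) if 0<=b<420 and 0<=a<560 else -1 for a,b in q],q[1])
E
python3 - <<'E'
from h import *
knob()
E
```

```text
t 20.725 stand mm [41.6 57.7] tipz 42.1 yawerr -0.10999999999999943 tilt z [-2.e-04 -1.e-04 -1.e+00] F [0.02 1.34 0.03] gap 0.002335590022206848
0.4 55.3 62.6 [89, 146, 169] [271 238]
0.5 52.7 57.2 [59, 71, 76] [279 241]
0.6 49.5 52.1 [167, 154, 141] [287 246]
0.7 45.9 47.3 [172, 142, 143] [294 251]
0.8 41.8 43.0 [15, 11, 13] [301 256]
0.9 37.3 39.0 [22, 21, 15] [306 262]
1.0 32.4 35.5 [20, 23, 88] [311 269]
1.1 27.2 32.5 [139, 146, 146] [316 276]
1.2 21.7 30.1 [145, 146, 146] [319 283]
1.3 16.0 28.2 [145, 146, 134] [321 290]
1.4 10.2 26.9 [139, 113, 71] [323 297]
1.5 4.2 26.2 [77, 31, 31] [323 305]
1.6 -1.8 26.0 [31, 30, 31] [323 312]
```

Emit:
step_arm(
  commands=[
    {"delta_rot":[0,0,0],"offset":[-0.03,0.024,0],"claw":-1},
    {"delta_rot":[0,0,0],"offset":[-0.06,0.044,0],"claw":-1},
    {"delta_rot":[0,0,0],"offset":[-0.02,-0.03,0],"claw":-1},
    {"delta_rot":[0,0,0],"offset":[0.06,-0.03,0],"claw":-1},
    {"delta_rot":[0,0,0],"offset":[0.06,0.08,0],"claw":-1},
  ],
)

```text
time_s: 21.4
tcp_pos: [0.5122, 0.1982, 0.0451]
eef_rot: [-0.0, 0.736, 0.677, 0.0]
contact_force: [-0.4, -0.3, -0.0]
finger_gap: 0.007
gripper_force: 0.0
```

```bash
python3 - <<'E'
from h import *
knob()
E
```

```text
t 21.4 stand mm [53.3 46.5] tipz 42.1 yawerr 0.09000000000000341 tilt z [-5.e-04  7.e-04 -1.e+00] F [-0.31  0.38 -0.02] gap 0.00681094691598841
0.4 55.3 62.6 [149, 180, 181] [255 254]
0.5 52.7 57.2 [146, 146, 146] [263 257]
0.6 49.5 52.1 [146, 145, 145] [270 262]
0.7 45.9 47.3 [43, 44, 43] [277 267]
0.8 41.8 43.0 [145, 146, 146] [284 272]
0.9 37.3 39.0 [145, 145, 145] [290 278]
1.0 32.4 35.5 [145, 145, 145] [295 284]
1.1 27.2 32.5 [145, 145, 145] [299 291]
1.2 21.7 30.1 [145, 145, 74] [302 298]
1.3 16.0 28.2 [92, 31, 32] [304 305]
1.4 10.2 26.9 [32, 33, 31] [306 312]
1.5 4.2 26.2 [31, 32, 31] [307 319]
1.6 -1.8 26.0 [31, 31, 31] [307 326]
```

Emit:
step_arm(
  commands=[
    {"delta_rot":[0,0,0],"offset":[-0.02,0.07,0],"claw":-1},
    {"delta_rot":[0,0,0],"offset":[-0.08,0.09,0],"claw":-1},
    {"delta_rot":[0,0,0],"offset":[-0.13,0.105,0],"claw":-1},
    {"delta_rot":[0,0,0],"offset":[-0.18,0.115,0],"claw":-1},
    {"delta_rot":[0,0,0],"offset":[-0.21,0.12,0],"claw":-1},
  ],
)

```text
time_s: 22.08
tcp_pos: [0.5276, 0.1622, 0.0451]
eef_rot: [-0.0, 0.738, 0.675, -0.0]
contact_force: [1.0, 0.6, 0.8]
finger_gap: 0.007
gripper_force: 0.4
```

```bash
python3 - <<'E'
from h import *
here()
E
```

```text
t 22.075 stand mm [18.8 28.2] tipz 42.1 yawerr -0.14000000000000057 tilt z [-4.e-04 -0.e+00 -1.e+00] F [ 0.69 -0.92  0.77] gap 0.007355719025647206
```

Now the last millimetres, slowly, until I feel the clip's stop (expected at TCP x of about 12).

Emit:
step_arm(
  commands=[
    {"delta_rot":[0,0,0],"offset":[-0.012,0.002,0],"claw":-1},
    {"delta_rot":[0,0,0],"offset":[-0.024,0.004,0],"claw":-1},
    {"delta_rot":[0,0,0],"offset":[-0.033,0.004,0],"claw":-1},
    {"delta_rot":[0,0,0],"offset":[-0.04,0.004,0],"claw":-1},
    {"delta_rot":[0,0,0],"offset":[-0.045,0.004,0],"claw":-1},
  ],
)

```text
time_s: 22.7
tcp_pos: [0.5277, 0.1567, 0.0451]
eef_rot: [-0.0, 0.737, 0.676, 0.0]
contact_force: [-0.3, 3.8, -0.3]
finger_gap: 0.006
gripper_force: 2.3
```

```bash
python3 - <<'E'
from h import *
here()
E
```

```text
t 22.7 stand mm [13.3 27.5] tipz 42.1 yawerr -0.0799999999999983 tilt z [-1.e-04  4.e-04 -1.e+00] F [ 3.72  0.65 -0.25] gap 0.006364357948886663
```

Stop felt at 3.7 N. Retreating in +x, then up.

Emit:
step_arm(
  commands=[
    {"delta_rot":[0,0,0],"offset":[0.05,0,0],"claw":-1},
    {"delta_rot":[0,0,0],"offset":[0.12,0,-0.05],"claw":-1},
    {"delta_rot":[0,0,0],"offset":[0.12,0,-0.3],"claw":-1},
    {"delta_rot":[0,0,0],"offset":[0,0,-0.6],"claw":-1},
    {"delta_rot":[0,0,0],"offset":[-0.3,0,-0.8],"claw":-1},
  ],
)

```text
time_s: 23.32
tcp_pos: [0.5246, 0.1129, 0.1672]
eef_rot: [0.0, 0.736, 0.677, 0.001]
contact_force: [0.3, -0.5, -0.4]
finger_gap: 0.006
gripper_force: 0.0
```

Emit:
step_arm(
  commands=[
    {"delta_rot":[0,0,0],"offset":[-0.3,0,0],"claw":-1},
    {"delta_rot":[0,0,0],"offset":[-0.6,0,0],"claw":-1},
    {"delta_rot":[0,0,0],"offset":[-0.8,0.1,0],"claw":-1},
    {"delta_rot":[0,0,0],"offset":[-0.8,0.1,0],"claw":-1},
    {"delta_rot":[0,0,0],"offset":[-0.8,0.1,0],"claw":-1},
  ],
)

```text
time_s: 23.95
tcp_pos: [0.5283, -0.0086, 0.1653]
eef_rot: [-0.0, 0.737, 0.676, -0.0]
contact_force: [0.4, 1.0, 0.7]
finger_gap: -0.0
gripper_force: 0.0
```

```bash
python3 - <<'E'
from h import *
knob(); c=grab('wrist'); g=cv2.cvtColor(c['frame'],cv2.COLOR_RGB2GRAY)
L=lambda x,y,z: np.r_[Rs@[x/1e3,y/1e3]+ts,z/1e3]
# dish edges along lines through centre, y=-25 chord to avoid clip
for yy in (-30,-20,10):
  h=np.sqrt(47**2-yy**2)
  print('y',yy,'rear pred z28/31',proj(c,[L(-13-h,yy,28),L(-13-h,yy,31)]).round(1).tolist(),'lip inner/outer',proj(c,[L(-13-np.sqrt(48.5**2-yy**2),yy,15),L(-13-np.sqrt(58.5**2-yy**2),yy,12)]).round(1).tolist())
  a=proj(c,[L(-13-h,yy,28)])[0].astype(int); print([(r,int(g[r,a[0]-1:a[0]+2].mean())) for r in range(a[1]-14,a[1]+16)])
t=grab('top'); 
print('top clip knob')
gt=cv2.cvtColor(t['frame'],cv2.COLOR_RGB2GRAY)
for th in (.4,1.0,1.3,1.5,1.6):
  a,b=proj(t,[L(60*np.cos(th),86-60*np.sin(th),50)])[0].round().astype(int); print(th,(a,b),gt[b-1:b+2,a-1:a+2].mean())
E
```

```text
t 23.95 stand mm [-151.4   12.8] tipz 162.3 yawerr -0.09000000000000341 tilt z [-2.e-04 -0.e+00 -1.e+00] F [ 1.04 -0.28  0.73] gap -3.6193707174693397e-06
0.4 55.3 62.6 [-1, -1, -1] [221 -18]
0.5 52.7 57.2 [-1, -1, -1] [227 -15]
0.6 49.5 52.1 [-1, -1, -1] [233 -11]
0.7 45.9 47.3 [-1, -1, -1] [239  -6]
0.8 41.8 43.0 [82, -1, -1] [244  -1]
0.9 37.3 39.0 [77, 61, 69] [249   4]
1.0 32.4 35.5 [166, 127, 115] [253  10]
1.1 27.2 32.5 [175, 216, 217] [256  16]
1.2 21.7 30.1 [33, 29, 29] [259  23]
1.3 16.0 28.2 [146, 115, 75] [261  30]
1.4 10.2 26.9 [157, 157, 157] [263  37]
1.5 4.2 26.2 [33, 49, 73] [263  44]
1.6 -1.8 26.0 [29, 30, 33] [264  52]
y -30 rear pred z28/31 [[321.0, 107.4], [321.4, 107.3]] lip inner/outer [[319.2, 110.0], [318.4, 122.0]]
[(93, 154), (94, 151), (95, 153), (96, 153), (97, 152), (98, 153), (99, 152), (100, 152), (101, 152), (102, 152), (103, 151), (104, 147), (105, 139), (106, 123), (107, 110), (108, 93), (109, 62), (110, 40), (111, 38), (112, 39), (113, 39), (114, 34), (115, 35), (116, 35), (117, 37), (118, 44), (119, 65), (120, 86), (121, 96), (122, 95)]
y -20 rear
[... 482 characters left out ...]
[281.5, 117.3]] lip inner/outer [[281.3, 119.2], [281.3, 129.1]]
[(103, 106), (104, 109), (105, 135), (106, 149), (107, 151), (108, 151), (109, 152), (110, 152), (111, 151), (112, 151), (113, 150), (114, 153), (115, 145), (116, 127), (117, 114), (118, 116), (119, 118), (120, 72), (121, 45), (122, 38), (123, 34), (124, 33), (125, 36), (126, 33), (127, 52), (128, 47), (129, 166), (130, 185), (131, 183), (132, 184)]
top clip knob
0.4 (np.int64(176), np.int64(250)) 183.55555555555554
1.0 (np.int64(187), np.int64(238)) 190.66666666666666
1.3 (np.int64(195), np.int64(236)) 152.55555555555554
1.5 (np.int64(200), np.int64(235)) 128.44444444444446
1.6 (np.int64(203), np.int64(235)) 113.44444444444444
```

The knob is at about 1.6 rad. The full width of the entry lip is visible behind the dish, so the dish isn't resting on it. The arm is clear, so I'm handing in.

```bash
python3 -c "
from rig import close_job
print(close_job())"
```

```text
the job is handed in; nothing more can be done
None
```

I slid the middle-sized dish into the holder until I felt the cushioned stop (about 3.6 N), then turned the clip in to its stop (about 1.6 rad). The job is handed in at about 24 s of the 59 s. The hand-in returned no verdict, so "seated flat" rests on my camera measurements. The fingertips proved to reach only about 3 mm past the TCP, not 22 mm, so my first push passed over the dish without touching it.

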